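Try brass mounting sleeves on the gauge pin in a statue restorer's workshop

TASK

Two brass sleeves of the same outside size stand on the bench, but only one is bored wide enough for the steel gauge pin on its wooden base. Slide that one down over the pin until it sits fully home on the base and leave it there, and stand the other, whose bore is too small, upright inside the shallow wooden reject tray. Set both down; do not drop them.

Things in the scene. Friction and masses are not known exactly. Their poses are not given: they have to be found in the camera images.
- wide_mid (a point): Centre (half-way up, on the axis) of the upright brass sleeve with the wide bore: a thin-walled tube 40 mm outside diameter, 28 mm bore right through, 50 mm tall, about 0.27 kg. z is its axis. It fits over the pin. Loose, standing on the bench; grasp it across the outside.
- narrow_mid (a point): Centre (half-way up, on the axis) of the upright brass sleeve with the narrow bore: a thick-walled tube 40 mm outside diameter, 14 mm bore right through, 50 mm tall, about 0.45 kg. z is its axis. It does not fit over the pin. Loose, standing on the bench; grasp it across the outside.
- gauge_seat (a point): Foot of the gauge pin, on its axis, at the top face of its base; z is up. The fixed upright steel pin rises 55 mm from here: 22 mm diameter for the first 35 mm, then a cone narrowing to 8 mm at the tip. The base is a dark wooden block 100 x 100 x 16 mm fixed to the bench. A sleeve that is home stands on the base around the pin with its centre 25 mm above this point.
- tray_in (a point): Centre of the inner floor of the reject tray; z is up, x and y run along its sides. A shallow square tray of light wood fixed to the bench, 180 x 180 mm outside, walls 6 mm thick, 18 mm high over the bench; this floor lies about 6 mm above the bench. A sleeve standing on it has its centre 25 mm above this point.
Not all that is in view belongs to the job. What is shaped like the part that bears wide_mid but turquoise or white is not meant.

How it is judged:
By the outcome, as a careful person would: the job done as asked, in the order asked, and still so for the second after the job is handed in, with the robot touching nothing.
It also fails if it takes over 51 s, if anything falls off the work surface, if the arm or the gripper's body presses on something with over 40 N, if the wrist force passes 120 N, or if a joint passes its speed limit or range.

ROBOT

A 6-joint arm with a two-finger parallel gripper is mounted at the origin on the work surface. World frame = base frame: x ahead of the robot, y to its left, z up, the work surface at z = 0. Lengths are in mm, angles in rad, forces in N, time in s.
With the tool pointing down it reaches from about 325 to 875 mm from the base axis. Payload 4.4 kg.
Tool frame: the origin (TCP) lies midway between the tips of the shut fingers; the grasp point (between the pads) lies 19 mm behind it; z points along the fingers, y is the line along which they close (so a half turn about z gives the same grasp; the last joint's range is limited). The gripper opens to 85 mm and grips with 20 to 120 N. Pads are 22 mm wide; open, the fingers measure 114 mm over their backs; the gripper's body (76 mm by 85 mm) begins 54 mm behind the grasp point. The pads swing forward as they close: fully open they stand 13 mm farther back than shut.
Start: joints at [0.979, 0.207, 1.542, -0, 1.393, -0.15], TCP at [245.861, 519.788, 231.282] pointing down, gripper open.
Joint ranges: [-2.73, 2.73], [-0.86, 2.22], [0.23, 2.46], [-1.11, 4.25], [0.08, 2.63], [-2.82, 2.82]. Speed limits (rad/s): [2.79, 2.79, 3.14, 3.14, 3.14, 3.14].

INTERFACE

Orientations are given as a unit quaternion [w, x, y, z].
In Python, from plant import bot gives the robot as it stands.
- The arm moves only by the tool carry_out, never from a script. Its argument "series" is a list of rows, each a list of 6 numbers: the shift along the tool's x, y, z in cm, then the turn, a rotation vector about the tool's x, y, z in rad. A call has 1 to 8 rows; each row is the pose to reach, as a shift and turn from the pose commanded when the call began, along the tool's axes at that moment; what a row does not reach only later rows make up. A row lasts 1/10 s, in which the tool goes at most 50 mm and 8.59 degrees, less where a joint would pass 70% of its speed; a pose out of reach is approached as far as the arm can. A call with a gripper value outside its range is refused whole. "fingers" is the gripper command: -1 is shut, 1 is fully open, values between are in proportion, set as the call begins (left out, the last holds). The fingers move at their own pace and stop on an object; "force" is the grip in N (left out, the last holds). Time passes only in rows, so rows that repeat a pose let the fingers close. It gives the time, the measured TCP pose, the force, the opening and the grip force at its end, in the units of the state.
- bot.state(): the state, without advancing time (a new reading comes with each control period).
- bot.camera(name): name is "scene" or "top" or "wrist"; returns the picture (400x640x3 uint8, red, green, blue); there is no depth.
- bot.camera_info(name): a dict with "fx", "fy", "cx", "cy" (pixels), "rvec" (rotation vector, rad) and "tvec" (3), from world to camera coordinates, as OpenCV has them. Camera axes: x right, y down, z forward; pixel columns grow to the right and rows downward; lengths in mm; the calibration is good to about 2 mm. A picture is of the moment at which its call begins: read the wrist's pose just before it. camera_info takes no time and is no camera call; for the wrist camera it gives the pose at the moment of the call.
- bot.hand_in(): hands the job in; it is judged then, once.
The state is a dict: "clock": time; "qpos": joint angles; "qvel": joint speeds; "tau": joint torques, N m; "eef_pos": TCP position; "tcp_rot": TCP orientation; "ft_force": force on the tool from outside, world axes, zero at the start; "moment": the same for the moment, N m; "finger_gap": finger opening in mm; "finger_force": force on a finger pad.
Only numpy, scipy, OpenCV 4.12 (cv2) and the standard library are available. Lean on these libraries where they do the work, as an engineer would, in place of code of your own. Each camera call takes 0.05 s, during which the arm holds its last target. There are 200 camera calls.

## Working session

There is one attempt and no reset: what is moved stays moved. The work goes in short steps, Python scripts to look and compute and a tool call to move; the robot and the scene stay as the last step left them, time stands still between calls to the robot, and variables do not carry over. Pictures are saved under pics/ and viewed, at most 10 in all, crops included, and the job is handed in when it is done.

Besides the shell and the picture viewer there is one more tool, called after ">>>" as name([rows], argument=value, ...), one row to a line, values as JSON. carry_out: Moves the arm, as the interface text tells. Its arguments: {"type":"object","properties":{"series":{"type":"array"},"fingers":{"type":"number"},"force":{"type":"number"}},"required":["series"]}

```bash
mkdir -p pics && python3 - <<'E'
from plant import bot
import cv2,numpy as np
s=bot.state();print(s)
for n in("scene","top"):
    cv2.imwrite(f"pics/{n}0.png",bot.camera(n)[:,:,::-1]);print(n,bot.camera_info(n))
E
```

```text
{'clock': 0.0, 'qpos': array([ 9.78484056e-01,  2.07399596e-01,  1.54296477e+00,  7.32021258e-06,
        1.39348125e+00, -1.50481583e-01]), 'qvel': array([-5.08213558e-04, -5.23855960e-04, -9.20635669e-04,  6.78369417e-04,
        2.79584056e-05,  1.37425223e-03]), 'tau': array([ 2.46347054e-05, -3.83025062e+01, -2.91601503e+01, -5.71592864e-05,
        1.04740166e-02, -2.10738520e-06]), 'eef_pos': array([245.44051287, 519.15172637, 230.13220369]), 'tcp_rot': array([-4.12175950e-04,  2.19123308e-01,  9.75696524e-01, -1.04837150e-03]), 'ft_force': array([ 0.58933338, -0.2761919 , -0.76734443]), 'moment': array([ 0.02723371, -0.05118513, -0.00611367]), 'finger_force': 0.0, 'finger_gap': 85.60536138293891}
scene {'fx': 505.91717874602625, 'fy': 505.91717874602625, 'cx': 319.5750966971246, 'cy': 191.41339482163033, 'rvec': array([ 2.12441965,  0.74295342, -0.33858846]), 'tvec': array([-428.3600243 , -182.06538615, 1515.66128227])}
top {'fx': 417.81833295293677, 'fy': 417.81833295293677, 'cx': 323.6648975958951, 'cy': 202.54903726990167, 'rvec': array([ 2.26228864, -1.9370171 ,  0.20603574]), 'tvec': array([-75.74931617, 567.38965887, 724.71462851])}
```

View pics/scene0.png

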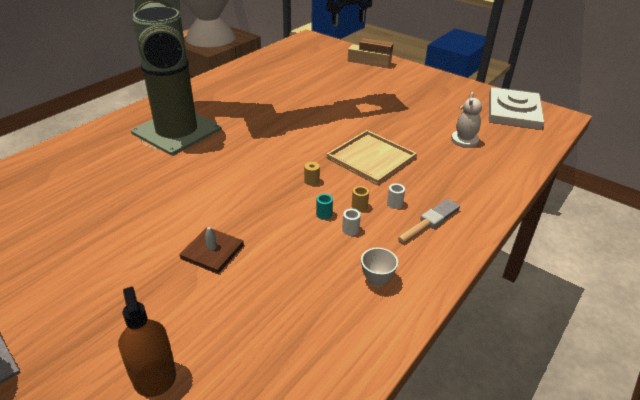

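View pics/top0.png

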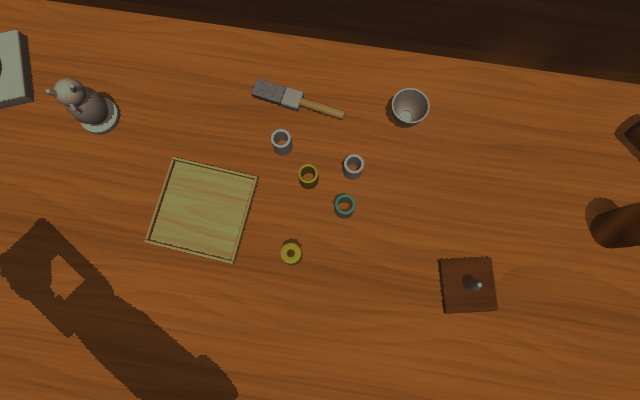

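The top view shows the wide brass sleeve at (308,175), with white and teal decoys close by. The narrow brass sleeve is at (291,253), the tray is centred near (202,210), and the base is near (468,285) with the pin tip at (479,285).

```bash
cat > h.py <<'E'
import numpy as np,cv2
from scipy.spatial.transform import Rotation as R
def cam(i):
    K=np.array([[i['fx'],0,i['cx']],[0,i['fy'],i['cy']],[0,0,1.]]);return K,R.from_rotvec(i['rvec']).as_matrix(),np.array(i['tvec'])
def ray(i,u,z):
    K,M,t=cam(i);c=-M.T@t;d=M.T@np.linalg.solve(K,[u[0],u[1],1.]);return c+d*(z-c[2])/d[2]
def proj(i,p):
    K,M,t=cam(i);q=K@(M@np.array(p,float)+t);return q[:2]/q[2]
def rot(s): w,x,y,z=s['tcp_rot'];return R.from_quat([x,y,z,w])
def blobs(mask,amin=60):
    cs,_=cv2.findContours(mask.astype(np.uint8),cv2.RETR_EXTERNAL,cv2.CHAIN_APPROX_NONE)
    return [c for c in cs if cv2.contourArea(c)>amin]
def rel(s,p,yaw_y=None):
    """tool-frame shift cm to point p; yaw of closing axis wanted (rad, world) -> turn about tool z"""
    r=rot(s);d=r.inv().apply(np.array(p)-s['eef_pos'])/10
    y=r.apply([0,1,0]);a=np.arctan2(y[1],y[0]);o=None
    if yaw_y is not None:
        o=-(yaw_y-a);o=(o+np.pi/2)%np.pi-np.pi/2
    return d.round(2),o
E
python3 - <<'E'
from h import *
from plant import bot
im=cv2.imread("pics/top0.png");i=bot.camera_info("top");hsv=cv2.cvtColor(im,cv2.COLOR_BGR2HSV)
for n,u in dict(wide=(308,175),narrow=(291,253),tray=(202,210),dark=(455,270),teal=(345,201),w1=(354,161),w2=(282,137),tip=(479,285)).items():
    print(n,hsv[u[1],u[0]],ray(i,u,{'dark':16,'tray':18,'tip':71}.get(n,50)).round(1))
m=(hsv[...,0]>=22)&(hsv[...,0]<=32)&(hsv[...,1]>150)&(hsv[...,2]>60)
m[:, :262]=0
for c in blobs(m,50):
    e=cv2.fitEllipse(c);print('brass',e,cv2.contourArea(c),ray(i,e[0],50).round(1))
m=(hsv[...,2]<90)&(hsv[...,1]>100);m[:240]=0;m[330:]=0;m[:,:420]=0;m[:,520:]=0
for c in blobs(m,500):
    b=cv2.minAreaRect(c);print('base',b,ray(i,b[0],16),[ray(i,p,16).round(0)[:2] for p in cv2.boxPoints(b)])
m=(hsv[...,0]>=18)&(hsv[...,0]<=32)&(hsv[...,2]>90);m[:, 262:]=0;m=cv2.morphologyEx(m.astype(np.uint8),cv2.MORPH_CLOSE,np.ones((9,9)))
for c in blobs(m,3000):
    b=cv2.minAreaRect(c);print('tray',b,ray(i,b[0],18),[ray(i,p,18).round(0)[:2] for p in cv2.boxPoints(b)])
big=cv2.resize(im[120:320,260:520],None,fx=3,fy=3,interpolation=cv2.INTER_CUBIC);cv2.imwrite("pics/crop.png",big)
print(cam(i)[1].T@-cam(i)[2])
E
```

```text
wide [ 13 189 128] [623.2  51.   50. ]
narrow [ 13 179  77] [470.6  57.9  50. ]
tray [ 23 126 136] [529.2 248.1  18. ]
dark [ 12 185  84] [ 489.5 -255.6   16. ]
teal [16 96 64] [583.5 -26.8  50. ]
w1 [16 62 70] [664.8 -32.7  50. ]
w2 [16 55 69] [691.7 113.9  50. ]
tip [ 37  33 138] [ 464.5 -283.5   71. ]
brass ((290.4435729980469, 253.01002502441406), (19.547679901123047, 19.76283073425293), 23.125797271728516) 301.0 [470.4  58.9  50. ]
brass ((307.8228454589844, 173.61361694335938), (17.841495513916016, 18.53388214111328), 98.9338607788086) 258.0 [625.9  51.7  50. ]
base ((467.158447265625, 284.08416748046875), (57.314144134521484, 55.4235725402832), 84.2894058227539) [ 466.60782577 -280.89725222   16.        ] [array([ 506., -219.]), array([ 533., -323.]), array([ 428., -342.]), array([ 402., -240.])]
tray ((200.85650634765625, 209.0901641845703), (94.59706115722656, 90.70799255371094), 14.191097259521484) [530.62381113 250.75770838  18.        ] [array([451., 346.]), array([632., 345.]), array([613., 152.]), array([435., 162.])]
[411.59993178 -10.12600889 826.65787165]
```

View pics/crop.png

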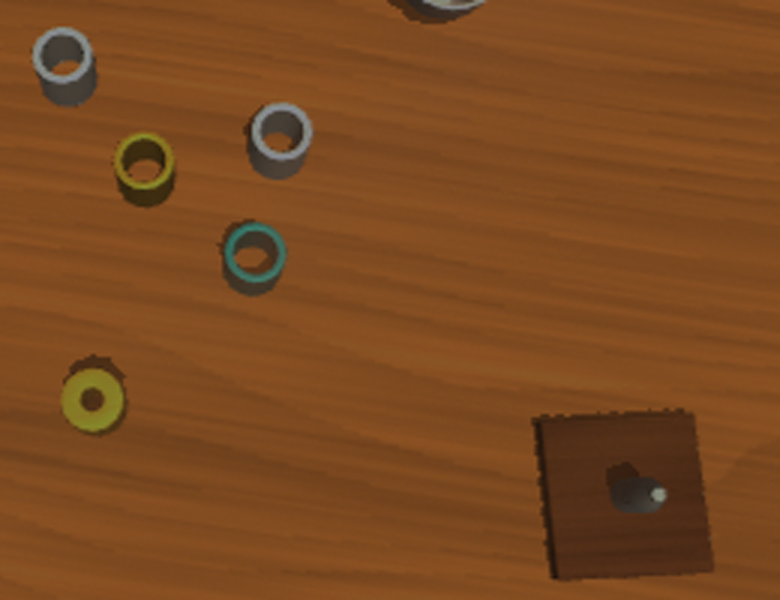

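The crop confirms it: the wide-bore brass sleeve is at crop (145,162) and the narrow one at (92,400). The pin tip is at crop (658,494), which matches the base estimate.

```bash
python3 - <<'E'
from h import *
from plant import bot
s=bot.state()
print(rel(s,[626,52,170],np.radians(165)),rot(s).as_matrix().round(3))
E
```

```text
(array([-54.38, -25.95,   6.06]), np.float64(1.3908324185156955)) [[-0.904  0.428 -0.001]
 [ 0.428  0.904 -0.002]
 [ 0.    -0.002 -1.   ]]
```

>>> carry_out([
  [-54.4, -26, 6, 0, 0, 1.39],
  [-54.4, -26, 6, 0, 0, 1.39],
  [-54.4, -26, 6, 0, 0, 1.39],
  [-54.4, -26, 6, 0, 0, 1.39],
  [-54.4, -26, 6, 0, 0, 1.39],
  [-54.4, -26, 6, 0, 0, 1.39],
  [-54.4, -26, 6, 0, 0, 1.39],
  [-54.4, -26, 6, 0, 0, 1.39],
], fingers=1, force=50)

```text
clock: 0.9
eef_pos: [497.7, 209.3, 191.1]
tcp_rot: [-0.0, 0.734, 0.679, -0.0]
ft_force: [0.3, 1.2, 0.6]
finger_gap: 85.4
finger_force: 0.0
```

```bash
python3 - <<'E'
from h import *
from plant import bot
s=bot.state()
print(s['clock'],s['eef_pos'],s['qpos'].round(2),rel(s,[626,52,170],np.radians(165)))
E
```

```text
0.9 [497.73193453 209.25215454 191.11774851] [0.24 0.17 1.67 0.   1.3  0.31] (array([-14.69,  14.  ,   2.1 ]), np.float64(0.18449722820961334))
```

>>> carry_out([
  [-14.7, 14, 2.1, 0, 0, 0.18],
  [-14.7, 14, 2.1, 0, 0, 0.18],
  [-14.7, 14, 2.1, 0, 0, 0.18],
  [-14.7, 14, 2.1, 0, 0, 0.18],
  [-14.7, 14, 2.1, 0, 0, 0.18],
  [-14.7, 14, 2.1, 0, 0, 0.18],
  [-14.7, 14, 2.1, 0, 0, 0.18],
  [-14.7, 14, 2.1, 0, 0, 0.18],
])

```text
clock: 1.7
eef_pos: [625.3, 56.1, 170.7]
tcp_rot: [-0.0, 0.789, 0.614, -0.0]
ft_force: [1.2, 0.1, -0.5]
finger_gap: 85.2
finger_force: 0.0
```

```bash
python3 - <<'E'
from h import *
from plant import bot
i=bot.camera_info("wrist");s=bot.state();im=bot.camera("wrist")[:,:,::-1].copy();cv2.imwrite("pics/w1.png",im)
print(s['clock'],s['eef_pos'],rel(s,[626,52,170],np.radians(165)))
print(proj(i,[626,52,50]),proj(i,[470,59,50]))
hsv=cv2.cvtColor(im,cv2.COLOR_BGR2HSV);m=(hsv[...,0]>=20)&(hsv[...,0]<=34)&(hsv[...,1]>120)&(hsv[...,2]>60)
for c in blobs(m,200):
    e=cv2.fitEllipse(c);print(e,ray(i,e[0],50).round(1))
E
```

```text
1.7 [625.33799668  56.10696932 170.69849611] (array([-0.38,  0.17,  0.07]), np.float64(0.01279740518283079))
[320.12528856 201.89749652] [148.10262557 235.73742063]
((151.29568481445312, 239.1195831298828), (27.807958602905273, 42.646461486816406), 86.69450378417969) [471.4  55.3  50. ]
```

View pics/w1.png

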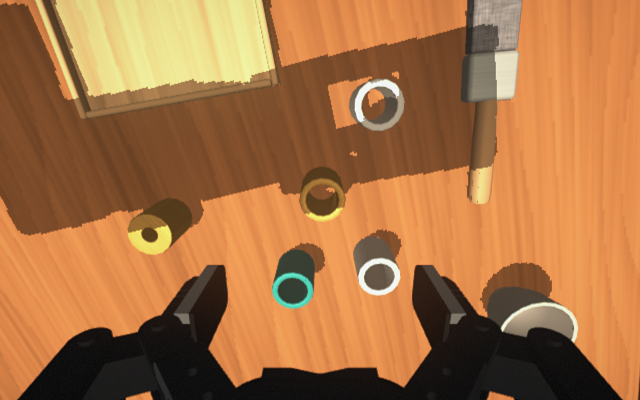

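The wrist view shows the wide ring centred near (323,200), the narrow sleeve's top near (150,234), and decoys clear of the finger lanes.

```bash
python3 - <<'E'
from h import *
from plant import bot
i=bot.camera_info("wrist");s=bot.state()
for u in((323,200.5),(150,234.5)): print(ray(i,u,50).round(1))
p=ray(i,(323,200.5),50)
print(s['eef_pos'],rel(s,[(p[0]+626)/2,(p[1]+52)/2,11],np.radians(165)))
E
```

```text
[628.9  52.6  50. ]
[472.2  59.6  50. ]
[625.49902719  56.12265434 170.92022853] (array([-0.33,  0.29, 15.99]), np.float64(0.012941281617597333))
```

>>> carry_out([
  [-0.3, 0.3, 4, 0, 0, 0],
  [-0.3, 0.3, 8, 0, 0, 0],
  [-0.3, 0.3, 11, 0, 0, 0],
  [-0.3, 0.3, 13.5, 0, 0, 0],
  [-0.3, 0.3, 15, 0, 0, 0],
  [-0.3, 0.3, 16, 0, 0, 0],
  [-0.3, 0.3, 16, 0, 0, 0],
])

```text
clock: 2.45
eef_pos: [627.7, 51.5, 9.9]
tcp_rot: [-0.001, 0.79, 0.613, -0.001]
ft_force: [-0.5, -0.9, -0.4]
finger_gap: 85.4
finger_force: 0.0
```

>>> carry_out([
  [0, 0, 0, 0, 0, 0],
  [0, 0, 0, 0, 0, 0],
  [0, 0, 0, 0, 0, 0],
  [0, 0, 0, 0, 0, 0],
  [0, 0, 0, 0, 0, 0],
  [0, 0, 0, 0, 0, 0],
  [0, 0, 0, 0, 0, 0],
  [0, 0, 0, 0, 0, 0],
], fingers=-1, force=50)

```text
clock: 3.25
eef_pos: [629.3, 50.9, 12.1]
tcp_rot: [0.0, 0.79, 0.613, 0.001]
ft_force: [-0.6, 0.5, 6.4]
finger_gap: 38.6
finger_force: 51.2
```

>>> carry_out([
  [0, 0, -1, 0, 0, 0],
  [0, 0, -3, 0, 0, 0],
  [0, 0, -7, 0, 0, 0],
  [0, 0, -11, 0, 0, 0],
  [0, 0, -14, 0, 0, 0],
  [0, 0, -14, 0, 0, 0],
  [0, 0, -14, 0, 0, 0],
])

```text
clock: 3.95
eef_pos: [628.2, 50.8, 150.5]
tcp_rot: [0.0, 0.79, 0.613, 0.0]
ft_force: [-0.3, 0.7, -3.3]
finger_gap: 38.4
finger_force: 51.1
```

```bash
python3 - <<'E'
from h import *
from plant import bot
s=bot.state()
print(s['eef_pos'],s['finger_gap'],s['ft_force'],rel(s,[465,-283,150]),s['qpos'].round(2))
E
```

```text
[628.24706049  50.78278926 150.53862524] 38.426770009234026 [-0.31715492  0.70703563 -3.33262988] (array([-36.39,  -7.52,   0.05]), None) [-0.06  0.39  1.48 -0.    1.27  0.19]
```

>>> carry_out([
  [-3, -0.6, 0, 0, 0, 0],
  [-7, -1.4, 0, 0, 0, 0],
  [-12, -2.5, 0, 0, 0, 0],
  [-17, -3.5, 0, 0, 0, 0],
  [-22, -4.5, 0, 0, 0, 0],
  [-27, -5.6, 0, 0, 0, 0],
  [-31, -6.4, 0, 0, 0, 0],
  [-34, -7, 0, 0, 0, 0],
])

```text
clock: 4.75
eef_pos: [472.6, -262.3, 147.3]
tcp_rot: [-0.003, 0.791, 0.612, -0.001]
ft_force: [-0.3, 0.9, -2.6]
finger_gap: 38.2
finger_force: 51.0
```

>>> carry_out([
  [-1.5, -0.3, 0, 0, 0, 0],
  [-2.4, -0.5, 0, 0, 0, 0],
  [-2.4, -0.5, 0, 0, 0, 0],
  [-2.4, -0.5, 0, 0, 0, 0],
  [-2.4, -0.5, 0, 0, 0, 0],
])

```text
clock: 5.25
eef_pos: [465.9, -281.7, 150.4]
tcp_rot: [-0.0, 0.789, 0.614, 0.0]
ft_force: [-1.5, 0.2, -3.3]
finger_gap: 38.1
finger_force: 51.0
```

```bash
python3 - <<'E'
from h import *
from plant import bot
i=bot.camera_info("wrist");s=bot.state();im=bot.camera("wrist")[:,:,::-1].copy();cv2.imwrite("pics/w2.png",im)
print(s['clock'],s['eef_pos'],s['finger_gap'],rel(s,[465,-283,150]))
print(proj(i,[465,-283,71]),proj(i,[465,-283,16]))
# grasp axis, sleeve rim
g=rot(s);print([proj(i,s['eef_pos']+g.apply([0,0,z])).round(1) for z in(-39,-19,11)])
E
```

```text
5.25 [ 465.94203514 -281.65990727  150.36971889] 38.14616796065611 (array([-0.15, -0.06,  0.04]), None)
[317.15856663 216.1069848 ] [317.57118862 194.9298611 ]
[array([316.6, 318.8]), array([317. , 289.5]), array([317.4, 257.8])]
```

View pics/w2.png

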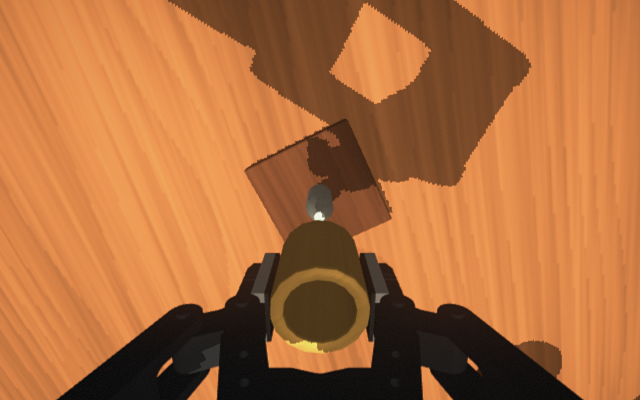

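The pin tip is at (319.5,216.5) and the held sleeve's upper rim is centred near (320,311). I'll measure both more exactly.

```bash
python3 - <<'E'
from h import *
from plant import bot
i=bot.camera_info("wrist");s=bot.state();im=cv2.imread("pics/w2.png")
hsv=cv2.cvtColor(im,cv2.COLOR_BGR2HSV)
m=(hsv[...,0]>=17)&(hsv[...,0]<=34)&(hsv[...,1]>120)&(hsv[...,2]>85);m[:262]=0;m[:,:265]=0;m[:,375:]=0
for c in blobs(m,300):
    e=cv2.fitEllipse(cv2.convexHull(c));print(e,ray(i,e[0],s['eef_pos'][2]+38.5))
print('pin tip',ray(i,(319.5,216.5),71), s['eef_pos'])
print('px per mm rim',proj(i,s['eef_pos']+[20,0,38.5])-proj(i,s['eef_pos']+[-20,0,38.5]))
# hole inner
m=(hsv[...,2]<75)&(hsv[...,1]>120);m[:270]=0;m[:,:280]=0;m[:,362:]=0;m[345:]=0
for c in blobs(m,1000):
    e=cv2.fitEllipse(cv2.convexHull(c));print('bore',e,ray(i,e[0],s['eef_pos'][2]+38.5))
t=bot.camera_info("top");a=bot.camera("top")[:,:,::-1];cv2.imwrite("pics/t2.png",a)
E
```

```text
((319.4206848144531, 309.21527099609375), (86.84514617919922, 100.48744201660156), 87.68265533447266) [ 468.01004117 -278.231973    189.05540472]
pin tip [ 466.64577479 -283.94445452   71.        ] [ 466.03035217 -281.80822972  150.55540472]
px per mm rim [100.44724467 -21.47514658]
```

```bash
python3 - <<'E'
from h import *
from plant import bot
s=bot.state();print(s['eef_pos'],rel(s,[464.7,-286,75]),s['ft_force'])
E
```

```text
[ 466.02256736 -281.96810567  150.66847207] (array([-0.43, -0.03,  7.57]), None) [ 0.12079518  0.73567924 -3.62138862]
```

>>> carry_out([
  [-0.4, 0, 1, 0, 0, 0],
  [-0.4, 0, 3, 0, 0, 0],
  [-0.4, 0, 5, 0, 0, 0],
  [-0.4, 0, 6.5, 0, 0, 0],
  [-0.4, 0, 7.2, 0, 0, 0],
  [-0.4, 0, 7.6, 0, 0, 0],
  [-0.4, 0, 7.6, 0, 0, 0],
  [-0.4, 0, 7.6, 0, 0, 0],
])

```text
clock: 6.15
eef_pos: [465.1, -287.5, 75.4]
tcp_rot: [0.001, 0.79, 0.613, 0.0]
ft_force: [-0.3, -0.3, -2.4]
finger_gap: 38.7
finger_force: 51.0
```

```bash
python3 - <<'E'
from h import *
from plant import bot
i=bot.camera_info("wrist");s=bot.state();w=bot.camera("wrist")[:,:,::-1].copy()
sc=bot.camera("scene")[:,:,::-1].copy()
si=bot.camera_info("scene");u=proj(si,[465,-283,60]).astype(int);print(u)
c=cv2.resize(sc[u[1]-50:u[1]+50,u[0]-50:u[0]+50],(400,400),interpolation=cv2.INTER_CUBIC)
wc=cv2.resize(w[150:400,200:440],(384,400))
cv2.imwrite("pics/w3.png",np.hstack([wc,c]));print(s['eef_pos'],s['ft_force'],s['finger_gap'])
E
```

```text
[209 231]
[ 465.0658154  -287.46257398   75.44587253] [-0.30594062 -0.33036562 -2.44079892] 38.73204569240903
```

View pics/w3.png

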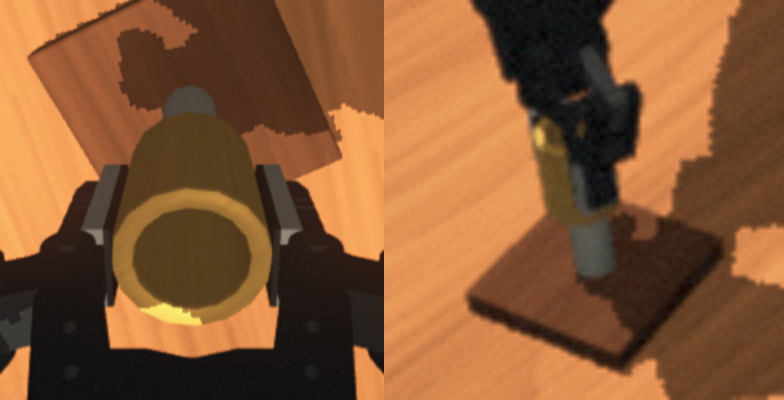

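The wrist crop (left) shows the pin and sleeve aligned sideways. The scene crop (right) hints at an offset, so I'll measure it with the scene camera.

```bash
python3 - <<'E'
from h import *
from plant import bot
im=cv2.imread("pics/w3.png")[:,384:];hsv=cv2.cvtColor(im,cv2.COLOR_BGR2HSV)
si=bot.camera_info("scene")
f=lambda p:((proj(si,p)-[159,181])*4).round(1)
for y in(195,205,215): 
    r=hsv[y];b=[x for x in range(130,260) if 14<=r[x][0]<=34 and r[x][1]>140];print(y,'row',' '.join(f"{x}:{r[x][0]},{r[x][1]},{r[x][2]}" for x in list(range(152,176,3))+list(range(212,250,3))))
for y in(235,250,262):
    g=[x for x in range(150,260) if hsv[y][x][1]<90];print(y,g[0],g[-1])
print('pin foot/mid/tip',f([465,-284,16]),f([465,-284,45]),f([465,-284,71]))
print('sleeve bottom L/R edges',[f([465+a,-284+b,63]) for a,b in((0,0),(10,0),(0,10))])
E
```

```text
195 row 152:13,153,236 155:13,155,217 158:14,159,173 161:15,159,130 164:17,161,106 167:18,163,100 170:17,163,100 173:18,156,98 212:90,59,13 215:102,75,17 218:140,28,27 221:60,13,19 224:105,44,23 227:116,78,23 230:173,43,24 233:13,121,74 236:12,153,168 239:12,161,224 242:12,160,218 245:12,162,216 248:12,162,212
205 row 152:13,156,232 155:13,158,235 158:13,163,216 161:14,165,153 164:17,157,115 167:18,161,98 170:17,180,95 173:16,163,100 212:0,12,21 215:30,31,25 218:4,47,38 221:18,58,44 224:15,79,58 227:14,112,66 230:15,145,72 233:12,149,89 236:11,159,111 239:11,158,129 242:11,152,138 245:11,160,145 248:11,160,148
215 row 152:13,162,233 155:13,164,224 158:12,163,196 161:12,162,156 164:13,162,120 167:17,163,105 170:18,161,106 173:18,158,100 212:18,146,89 215:18,163,86 218:18,167,81 221:17,143,80 224:15,148,86 227:13,166,89 230:11,165,88 233:10,149,99 236:9,149,82 239:10,155,64 242:12,160,67 245:10,159,88 248:11,159,96
235 187 228
250 190 229
262 192 232
pin foot/mid/tip [209.1 262. ] [203.1 222.9] [197.6 186.8]
sleeve bottom L/R edges [array([199.3, 198. ]), array([212.2, 206.1]), array([213.4, 188.3])]
```

>>> carry_out([
  [0.15, 0, 0, 0, 0, 0],
  [0.3, 0, 0, 0, 0, 0],
  [0.3, 0, 0.4, 0, 0, 0],
  [0.3, 0, 0.8, 0, 0, 0],
  [0.3, 0, 1.2, 0, 0, 0],
  [0.3, 0, 1.6, 0, 0, 0],
  [0.3, 0, 1.6, 0, 0, 0],
  [0.3, 0, 1.6, 0, 0, 0],
])

```text
clock: 7.05
eef_pos: [465.0, -284.0, 58.4]
tcp_rot: [-0.0, 0.79, 0.613, -0.0]
ft_force: [-0.5, 0.2, -3.3]
finger_gap: 38.0
finger_force: 51.0
```

>>> carry_out([
  [0, 0, 0.4, 0, 0, 0],
  [0, 0, 0.9, 0, 0, 0],
  [0, 0, 1.4, 0, 0, 0],
  [0, 0, 1.9, 0, 0, 0],
  [0, 0, 2.4, 0, 0, 0],
  [0, 0, 2.6, 0, 0, 0],
  [0, 0, 2.6, 0, 0, 0],
  [0, 0, 2.6, 0, 0, 0],
])

```text
clock: 7.85
eef_pos: [465.3, -284.1, 32.7]
tcp_rot: [0.0, 0.79, 0.613, 0.0]
ft_force: [-0.4, -0.6, -2.1]
finger_gap: 38.3
finger_force: 51.0
```

Not yet touching; creep down to contact.

>>> carry_out([
  [0, 0, 0.1, 0, 0, 0],
  [0, 0, 0.2, 0, 0, 0],
  [0, 0, 0.3, 0, 0, 0],
  [0, 0, 0.4, 0, 0, 0],
  [0, 0, 0.4, 0, 0, 0],
])

```text
clock: 8.35
eef_pos: [465.1, -284.0, 28.5]
tcp_rot: [-0.0, 0.79, 0.613, -0.0]
ft_force: [-0.6, 0.7, -2.9]
finger_gap: 38.7
finger_force: 51.0
```

>>> carry_out([
  [0, 0, 0.05, 0, 0, 0],
  [0, 0, 0.1, 0, 0, 0],
  [0, 0, 0.15, 0, 0, 0],
  [0, 0, 0.2, 0, 0, 0],
  [0, 0, 0.2, 0, 0, 0],
])

```text
clock: 8.85
eef_pos: [465.2, -284.1, 28.1]
tcp_rot: [-0.0, 0.79, 0.613, -0.0]
ft_force: [-3.3, 2.1, 8.5]
finger_gap: 38.4
finger_force: 52.4
```

Contact at 28.1 mm, so the sleeve is seated. Release and retreat.

>>> carry_out([
  [0, 0, -0.1, 0, 0, 0],
  [0, 0, -0.1, 0, 0, 0],
  [0, 0, -0.1, 0, 0, 0],
  [0, 0, -0.1, 0, 0, 0],
  [0, 0, -0.1, 0, 0, 0],
  [0, 0, -0.1, 0, 0, 0],
  [0, 0, -0.1, 0, 0, 0],
], fingers=0.8)

```text
clock: 9.55
eef_pos: [465.2, -284.0, 27.6]
tcp_rot: [-0.0, 0.79, 0.613, -0.0]
ft_force: [0.1, 0.6, 0.8]
finger_gap: 76.5
finger_force: 0.0
```

>>> carry_out([
  [0, 0, -2, 0, 0, 0],
  [0, 0, -5, 0, 0, 0],
  [0, 0, -9, 0, 0, 0],
  [0, 0, -13, 0, 0, 0],
  [0, 0, -14, 0, 0, 0],
  [0, 0, -14, 0, 0, 0],
  [0, 0, -14, 0, 0, 0],
])

```text
clock: 10.25
eef_pos: [464.5, -283.4, 166.4]
tcp_rot: [-0.001, 0.79, 0.613, -0.0]
ft_force: [-0.7, 0.7, -0.4]
finger_gap: 76.8
finger_force: 0.0
```

```bash
python3 - <<'E'
from h import *
from plant import bot
s=bot.state();print(s['clock'],s['eef_pos'],s['finger_gap'],rel(s,[471.3,58.5,165]))
im=bot.camera("wrist")[:,:,::-1];sc=bot.camera("scene")[:,:,::-1]
c=cv2.resize(sc[181:281,159:259],(400,400),interpolation=cv2.INTER_CUBIC)
cv2.imwrite("pics/w4.png",np.hstack([cv2.resize(im[100:350,200:440],(384,400)),c]))
E
```

```text
10.25 [ 464.45823392 -283.42761357  166.4380175 ] 76.81660478571929 (array([33.29, -7.83,  0.19]), None)
```

View pics/w4.png

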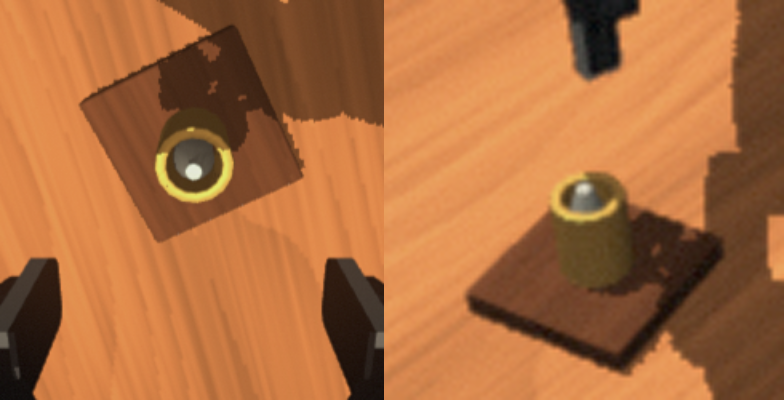

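Both views show the wide sleeve home on the base, with the pin tip showing inside its rim. Next is the narrow sleeve.

>>> carry_out([
  [4, -1, 0, 0, 0, 0],
  [9, -2.1, 0, 0, 0, 0],
  [14, -3.3, 0, 0, 0, 0],
  [19, -4.5, 0, 0, 0, 0],
  [24, -5.6, 0, 0, 0, 0],
  [28, -6.6, 0, 0, 0, 0],
  [31, -7.3, 0, 0, 0, 0],
  [33.3, -7.8, 0, 0, 0, 0],
], fingers=1)

```text
clock: 11.15
eef_pos: [470.5, 60.2, 165.6]
tcp_rot: [-0.001, 0.789, 0.614, -0.001]
ft_force: [0.2, -0.7, 0.6]
finger_gap: 85.5
finger_force: 0.0
```

>>> carry_out([
  [0, 0, 0, 0, 0, 0],
  [0, 0, 0, 0, 0, 0],
  [0, 0, 0, 0, 0, 0],
])

```text
clock: 11.45
eef_pos: [471.8, 57.0, 166.7]
tcp_rot: [-0.0, 0.79, 0.613, -0.001]
ft_force: [0.1, -0.3, 0.0]
finger_gap: 85.8
finger_force: 0.0
```

```bash
python3 - <<'E'
from h import *
from plant import bot
i=bot.camera_info("wrist");s=bot.state();im=bot.camera("wrist")[:,:,::-1].copy();cv2.imwrite("pics/w5.png",im)
hsv=cv2.cvtColor(im,cv2.COLOR_BGR2HSV);u=proj(i,[471.3,58.5,50]);print(s['eef_pos'],u)
m=(hsv[...,0]>=20)&(hsv[...,0]<=34)&(hsv[...,1]>120)&(hsv[...,2]>110)
for c in blobs(m,200):
    e=cv2.fitEllipse(cv2.convexHull(c));p=ray(i,e[0],50);print(e,p.round(1),rel(s,[p[0],p[1],11])[0] if abs(p[0]-471)<15 else '')
# tray: wooden light region in top view
im=cv2.imread("pics/top0.png");hsv=cv2.cvtColor(im,cv2.COLOR_BGR2HSV);t=bot.camera_info("top")
m=(hsv[...,0]>=18)&(hsv[...,0]<=34)&(hsv[...,2]>90);m[:,262:]=0;m=cv2.morphologyEx(m.astype(np.uint8),cv2.MORPH_CLOSE,np.ones((9,9)))
for c in blobs(m,3000):
    q=cv2.approxPolyDP(c,12,True)[:,0];P=np.array([ray(t,p,18)[:2] for p in q]);print(q.tolist(),P.round(0).tolist(),P.mean(0))
E
```

```text
[471.82195736  57.04035873 166.74968065] [317.31280041 197.42969675]
[[172, 157], [144, 241], [233, 264], [256, 177]] [[627.0, 331.0], [452.0, 346.0], [435.0, 167.0], [612.0, 156.0]] [531.3883642  250.02152781]
```

View pics/w5.png

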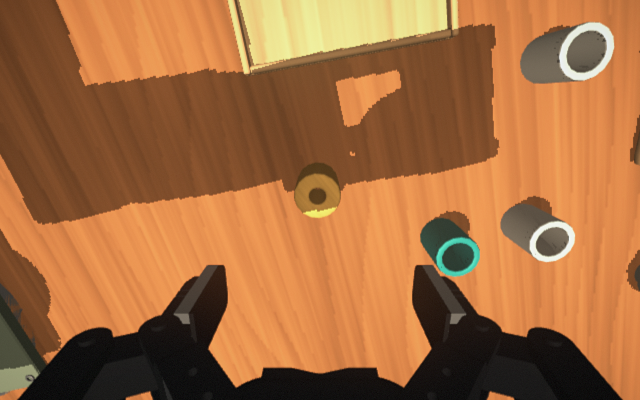

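The narrow sleeve's top is centred at (317.5,195.5), about 3 mm along tool x from the TCP. Descend and grip.

>>> carry_out([
  [0.3, 0, 4, 0, 0, 0],
  [0.3, 0, 8, 0, 0, 0],
  [0.3, 0, 11, 0, 0, 0],
  [0.3, 0, 13.5, 0, 0, 0],
  [0.3, 0, 15, 0, 0, 0],
  [0.3, 0, 15.5, 0, 0, 0],
  [0.3, 0, 15.5, 0, 0, 0],
])

```text
clock: 12.2
eef_pos: [472.6, 60.0, 12.1]
tcp_rot: [-0.001, 0.791, 0.612, -0.001]
ft_force: [-0.7, -0.8, 0.1]
finger_gap: 85.6
finger_force: 0.0
```

>>> carry_out([
  [0, 0, 0, 0, 0, 0],
  [0, 0, 0, 0, 0, 0],
  [0, 0, 0, 0, 0, 0],
  [0, 0, 0, 0, 0, 0],
  [0, 0, 0, 0, 0, 0],
  [0, 0, 0, 0, 0, 0],
  [0, 0, 0, 0, 0, 0],
  [0, 0, 0, 0, 0, 0],
], fingers=-1, force=60)

```text
clock: 13.0
eef_pos: [473.3, 60.9, 13.8]
tcp_rot: [0.0, 0.79, 0.613, 0.0]
ft_force: [-2.5, -1.0, 7.9]
finger_gap: 39.0
finger_force: 59.7
```

>>> carry_out([
  [0, 0, -1, 0, 0, 0],
  [0, 0, -3, 0, 0, 0],
  [0, 0, -6, 0, 0, 0],
  [0, 0, -9, 0, 0, 0],
  [0, 0, -10, 0, 0, 0],
  [0, 0, -10, 0, 0, 0],
  [0, 0, -10, 0, 0, 0],
])

```text
clock: 13.7
eef_pos: [472.0, 60.8, 111.6]
tcp_rot: [-0.001, 0.79, 0.613, -0.001]
ft_force: [-0.5, 0.3, -4.2]
finger_gap: 39.0
finger_force: 61.1
```

```bash
python3 - <<'E'
from h import *
from plant import bot
s=bot.state();print(s['clock'],s['eef_pos'],s['finger_gap'],s['ft_force'],rel(s,[530,249,110]))
E
```

```text
13.7 [471.97724077  60.8340238  111.5797927 ] 39.01070967434021 [-0.49576479  0.32269207 -4.23920067] (array([19.67,  0.95,  0.15]), None)
```

>>> carry_out([
  [3, 0.1, 0, 0, 0, 0],
  [7, 0.3, 0, 0, 0, 0],
  [11, 0.5, 0, 0, 0, 0],
  [15, 0.7, 0, 0, 0, 0],
  [18, 0.9, 0, 0, 0, 0],
  [19.7, 0.9, 0, 0, 0, 0],
  [19.7, 0.9, 0, 0, 0, 0],
  [19.7, 0.9, 0, 0, 0, 0],
])

```text
clock: 14.5
eef_pos: [529.3, 248.5, 110.9]
tcp_rot: [-0.0, 0.79, 0.613, -0.002]
ft_force: [0.6, -0.9, -3.6]
finger_gap: 39.0
finger_force: 61.0
```

>>> carry_out([
  [0, 0, 1.5, 0, 0, 0],
  [0, 0, 3.5, 0, 0, 0],
  [0, 0, 5.5, 0, 0, 0],
  [0, 0, 7, 0, 0, 0],
  [0, 0, 8, 0, 0, 0],
  [0, 0, 8.4, 0, 0, 0],
  [0, 0, 8.6, 0, 0, 0],
  [0, 0, 8.6, 0, 0, 0],
])

```text
clock: 15.3
eef_pos: [531.3, 249.4, 27.1]
tcp_rot: [0.0, 0.79, 0.613, 0.0]
ft_force: [-0.5, 0.4, -3.4]
finger_gap: 39.0
finger_force: 61.0
```

>>> carry_out([
  [0, 0, 0.1, 0, 0, 0],
  [0, 0, 0.2, 0, 0, 0],
  [0, 0, 0.3, 0, 0, 0],
  [0, 0, 0.4, 0, 0, 0],
  [0, 0, 0.5, 0, 0, 0],
  [0, 0, 0.55, 0, 0, 0],
  [0, 0, 0.55, 0, 0, 0],
])

```text
clock: 16.0
eef_pos: [530.6, 249.4, 21.0]
tcp_rot: [-0.0, 0.79, 0.613, -0.0]
ft_force: [0.0, 0.3, -3.7]
finger_gap: 39.1
finger_force: 61.0
```

>>> carry_out([
  [0, 0, 0.05, 0, 0, 0],
  [0, 0, 0.1, 0, 0, 0],
  [0, 0, 0.15, 0, 0, 0],
  [0, 0, 0.15, 0, 0, 0],
])

```text
clock: 16.4
eef_pos: [530.8, 249.4, 19.9]
tcp_rot: [0.0, 0.79, 0.613, 0.0]
ft_force: [-0.7, -1.2, -1.2]
finger_gap: 39.1
finger_force: 61.3
```

>>> carry_out([
  [0, 0, 0.05, 0, 0, 0],
  [0, 0, 0.1, 0, 0, 0],
  [0, 0, 0.15, 0, 0, 0],
  [0, 0, 0.15, 0, 0, 0],
])

```text
clock: 16.8
eef_pos: [530.8, 249.4, 19.9]
tcp_rot: [0.0, 0.79, 0.613, -0.0]
ft_force: [-4.4, -3.0, 8.5]
finger_gap: 39.4
finger_force: 62.2
```

Contact. Release and retreat.

>>> carry_out([
  [0, 0, -0.1, 0, 0, 0],
  [0, 0, -0.1, 0, 0, 0],
  [0, 0, -0.1, 0, 0, 0],
  [0, 0, -0.1, 0, 0, 0],
  [0, 0, -0.1, 0, 0, 0],
  [0, 0, -0.1, 0, 0, 0],
  [0, 0, -0.1, 0, 0, 0],
], fingers=0.8)

```text
clock: 17.5
eef_pos: [530.7, 249.4, 19.1]
tcp_rot: [-0.0, 0.79, 0.613, -0.0]
ft_force: [-0.1, 0.3, 0.9]
finger_gap: 77.0
finger_force: 0.0
```

>>> carry_out([
  [0, 0, -2, 0, 0, 0],
  [0, 0, -5, 0, 0, 0],
  [0, 0, -9, 0, 0, 0],
  [0, 0, -13, 0, 0, 0],
  [0, 0, -15, 0, 0, 0],
  [0, 0, -15, 0, 0, 0],
  [0, 0, -15, 0, 0, 0],
  [0, 0, -15, 0, 0, 0],
])

```text
clock: 18.3
eef_pos: [529.3, 248.9, 167.0]
tcp_rot: [-0.001, 0.79, 0.613, -0.002]
ft_force: [-0.1, -0.6, -0.0]
finger_gap: 76.7
finger_force: 0.0
```

```bash
python3 - <<'E'
from plant import bot
import cv2
s=bot.state();print(s['clock'],s['eef_pos'],s['ft_force'])
cv2.imwrite("pics/end.png",bot.camera("scene")[:,:,::-1])
E
```

```text
18.3 [529.30632312 248.91452123 167.02623962] [-0.07350366 -0.58503146 -0.0334647 ]
```

View pics/end.png

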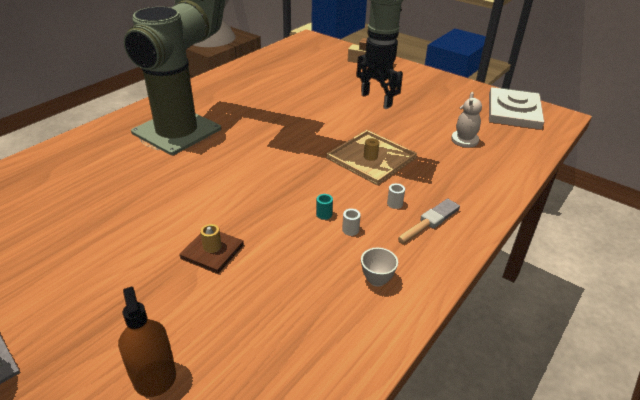

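The final view shows the wide sleeve home on the pin at (211,240) and the narrow one upright in the tray at (371,150). The decoys have not moved.

```bash
python3 -c "
from plant import bot
print(bot.hand_in())"
```

```text
the job is handed in; nothing more can be done
None
```

The job is handed in at about 18 s: the wide sleeve sits fully home on the gauge pin's base, and the narrow sleeve stands upright in the reject tray, both set down and released.

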